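# Shut the pastry keeper over the chimney cakes

### The job

The pastry keeper's three sliding covers all stand open. With your fingertips, gently push fully shut the covers of the two wells that hold a chimney cake; leave the cover of the well with the flour shaker just as it is. Push only: pick nothing up, leave the cakes, the shaker and everything around undisturbed, and take the hand away at the end.

Things in the scene. Friction and masses are not known exactly. Their poses are not given: they have to be found in the camera images.
- keeper: wooden pastry keeper fixed to the table, 340 (x) by 380 (y) mm, top at 95 mm. Origin on the table; x away from the robot, y left, z up. In x: flat deck -150 to -5 mm, over which open covers stand; three open wells 125 by 112 mm, 87 deep, centres at x 62.5, y 122, 0, -122; rear ledge to x 190 with two jars. A cover's near face is at x = -(its joint value)
- cover_left (a joint): opening of the left cover in m: 0 = fully shut over its well (hard stop), 0.125 = fully open. Slides only along keeper x; shutting = towards keeper +x, away from the robot. Takes about 2 N plus 6 N per m/s and stays where left. Plain aluminium block 138 mm long (x), 116 wide (y), 30 thick, underside 1 mm above the wood, cannot come off, too wide to grip. 6 mm between neighbours
- cover_middle (a joint): opening of the middle cover in m: 0 = fully shut over its well (hard stop), 0.125 = fully open. Slides only along keeper x; shutting = towards keeper +x, away from the robot. Takes about 2 N plus 6 N per m/s and stays where left. Plain aluminium block 138 mm long (x), 116 wide (y), 30 thick, underside 1 mm above the wood, cannot come off, too wide to grip. 6 mm between neighbours
- cover_right (a joint): opening of the right cover in m: 0 = fully shut over its well (hard stop), 0.125 = fully open. Slides only along keeper x; shutting = towards keeper +x, away from the robot. Takes about 2 N plus 6 N per m/s and stays where left. Plain aluminium block 138 mm long (x), 116 wide (y), 30 thick, underside 1 mm above the wood, cannot come off, too wide to grip. 6 mm between neighbours
- edge_left (a point): centre of the upright near face (116 mm wide, 30 mm high, facing the robot, normal = keeper -x) of the left cover: the face to push. 111 mm above the table; moves with the cover; axes as the keeper's
- edge_middle (a point): centre of the upright near face (116 mm wide, 30 mm high, facing the robot, normal = keeper -x) of the middle cover: the face to push. 111 mm above the table; moves with the cover; axes as the keeper's
- edge_right (a point): centre of the upright near face (116 mm wide, 30 mm high, facing the robot, normal = keeper -x) of the right cover: the face to push. 111 mm above the table; moves with the cover; axes as the keeper's
- well_left (a point): centre of the inner floor of the left well, 8 mm above the table; at keeper (62.5, 122, 8) mm; axes as the keeper's
- well_middle (a point): centre of the inner floor of the middle well, 8 mm above the table; at keeper (62.5, 0, 8) mm; axes as the keeper's
- well_right (a point): centre of the inner floor of the right well, 8 mm above the table; at keeper (62.5, -122, 8) mm; axes as the keeper's
- cake_a: a small chimney cake standing upright in one of the three wells: brown, nut-crusted hollow tube, 68 mm outer diameter, 48 mm inner diameter, 78 mm tall, open at the top. Origin: centre of its underside, z up
- cake_b: a small chimney cake standing upright in one of the three wells: brown, nut-crusted hollow tube, 68 mm outer diameter, 48 mm inner diameter, 78 mm tall, open at the top. Origin: centre of its underside, z up
- shaker: steel flour shaker with a domed, perforated top, 62 mm diameter, 75 mm tall, standing upright in one of the three wells. Origin: centre of its underside, z up
- jar_nuts: bystander: amber glass spice jar with a cork lid, 38 mm diameter, 45 mm tall, on the rear ledge. Origin: centre of its underside
- jar_sugar: bystander: clear spice jar with a cork lid, 38 mm diameter, 38 mm tall, on the rear ledge. Origin: centre of its underside
- cutter: bystander: steel ring cutter, 68 mm diameter, 30 mm tall, on the table just in front of the keeper. Origin: centre of its underside
- bowl: bystander: white bowl, 150 mm diameter, 65 mm tall, on the table left of the keeper. Origin: centre of its underside
- rolling_pin: bystander: wooden rolling pin, 416 mm long with handles along its x, 56 mm diameter, on the table at the right. Origin: centre of its underside
- brush: bystander: pastry brush lying on the table at the left. Origin near its middle, at its underside
- cake_c: bystander: another chimney cake like those in the wells, upright on a glass plate on the table right of the keeper. Origin: centre of its underside
- cake_d: bystander: another chimney cake like those in the wells, upright on a glass plate on the table right of the keeper. Origin: centre of its underside
Mind the look-alikes: they are no part of the job. What is shaped like the cake_a but purple is not meant.

How it is judged (in metres and radians):
At the end, for the whole second after the job is handed in: Both covers over the wells holding a chimney cake are shut to within 6 mm of the stop; the cover of the shaker's well is within 15 mm of where it stood; covers at rest; the two cakes and the shaker stand upright in their wells (((horizontal distance between shaker and well_left below 0.05 m and distance of edge_left from where it was at the start of the episode below 0.015 m and value of joint each of cover_middle, cover_right below 0.006 m and horizontal distance between any of cake_a, cake_b and well_middle below 0.05 m and horizontal distance between any of cake_a, cake_b and well_right below 0.05 m) or (horizontal distance between shaker and well_middle below 0.05 m and distance of edge_middle from where it was at the start of the episode below 0.015 m and value of joint each of cover_left, cover_right below 0.006 m and horizontal distance between any of cake_a, cake_b and well_left below 0.05 m and horizontal distance between any of cake_a, cake_b and well_right below 0.05 m) or (horizontal distance between shaker and well_right below 0.05 m and distance of edge_right from where it was at the start of the episode below 0.015 m and value of joint each of cover_left, cover_middle below 0.006 m and horizontal distance between any of cake_a, cake_b and well_left below 0.05 m and horizontal distance between any of cake_a, cake_b and well_middle below 0.05 m)) and velocity of joint cover_left between -0.01 and 0.01 m/s and velocity of joint cover_middle between -0.01 and 0.01 m/s and velocity of joint cover_right between -0.01 and 0.01 m/s and angle between each of cake_a, cake_b, shaker's own z axis and vertical below 0.3 rad); the robot touches nothing.
It fails at once if the cover of the shaker's well was moved by more than 15 mm ((horizontal distance between shaker and well_left below 0.05 m and distance of edge_left from where it was at the start of the episode above 0.015 m) or (horizontal distance between shaker and well_middle below 0.05 m and distance of edge_middle from where it was at the start of the episode above 0.015 m) or (horizontal distance between shaker and well_right below 0.05 m and distance of edge_right from where it was at the start of the episode above 0.015 m)).
It fails at once if a cover was slammed (faster than 0.4 m/s) (velocity of joint any of cover_left, cover_middle, cover_right below -0.4 m/s).
It fails at once if a cake or the shaker was lifted, carried or shifted by more than 20 mm (distance of any of cake_a, cake_b, shaker from where it was at the start of the episode above 0.02 m).
It fails at once if a bystander was lifted, or moved by more than 20 mm (distance of any of jar_nuts, jar_sugar, cutter, bowl, rolling_pin, brush, cake_c, cake_d from where it was at the start of the episode above 0.02 m).
It also fails if it takes over 42 s, if anything falls off the work surface, if the arm or the gripper's body presses on something with over 40 N, if the wrist force passes 120 N, or if a joint passes its speed limit or range.

### The arm

A 6-joint arm with a two-finger parallel gripper is mounted at the origin on the work surface. World frame = base frame: x ahead of the robot, y to its left, z up, the work surface at z = 0. Lengths are in m, angles in degrees, forces in N, time in s.
With the tool pointing down it reaches from about 0.325 to 0.9 m from the base axis. Payload 6.1 kg.
Tool frame: the origin (TCP) lies on the mounting face of the last link; the fingertips stand 182 mm ahead of it and the grasp point (between the pads) lies env.grip_depth ahead of it (env.grip_depth is the distance from the TCP to the grasp point, in m); z points along the fingers, y is the line along which they close (so a half turn about z gives the same grasp; the last joint's range is limited). The gripper opens to 87 mm and grips with 3 to 60 N. Pads are 19 mm wide; open, the fingers measure 117 mm over their backs; the gripper's body (75 mm by 190 mm) begins 51 mm behind the grasp point.
Start: joints at [-75.407, 12.628, 87.462, -0, 79.91, -7.225], TCP at [0.232, -0.58, 0.405] pointing down, gripper open.
Joint ranges: [-170.65, 170.65], [-52.31, 119.04], [5.05, 147.46], [-71.25, 251.25], [11.57, 151.72], [-153.62, 153.62]. Speed limits (degrees/s): [147.25, 147.25, 172.46, 180, 180, 180].

### API

Orientations are given as [roll, pitch, yaw] about the fixed x, y, z axes, in that order (R = Rz(yaw) Ry(pitch) Rx(roll)).
In Python, from workcell import sensors, viewer, hand_in, env gives the robot as it stands. The module is installed in compiled form; this text tells all that it offers.
- The arm moves only by the tool carry_out, never from a script. Its argument "plan" is a list of rows, each an object of numbers: "tx", "ty", "tz": the shift along the world's x, y, z each as a share of 2.5 cm, from -1 to 1; "wx", "wy", "wz": the turn, a rotation vector about the world's x, y, z each as a share of 180 degrees, from -1 to 1; "hand": the opening, from -1 (shut) to 1 (fully open). In form: [{"tx": .., "ty": .., "tz": .., "wx": .., "wy": .., "wz": .., "hand": ..}, ...]. A call has 1 to 12 rows; each row shifts and turns the commanded pose from where the row before left it; what a row does not reach is not made up. A row lasts 1/10 s, in which the tool goes at most 50 mm and 8.59 degrees, less where a joint would pass 70% of its speed; a pose out of reach is approached as far as the arm can. A call with a number of a shift or a turn outside -1 to 1 is refused whole. A call with a gripper value outside its range is refused whole. The fingers move at their own pace and stop on an object; "force" is the grip in N (left out, the last holds). Time passes only in rows, so rows that do not move let the fingers close. It gives the time, the measured TCP pose, the force, the opening and the grip force at its end, in the units of the state.
- sensors.observe(): the state, without advancing time (a new reading comes with each control period).
- viewer.read_camera(name): name is "scene" or "top" or "wrist"; returns a dict with "img" (384x512x3 uint8, red, green, blue), "depth" (384x512 float32, m along the optical axis (not along the pixel's ray), 0 where there is no reading), "fx", "fy", "cx", "cy" (pixels), "cam_to_world" (4x4, takes a point from camera to world coordinates). Camera axes: x right, y down, z forward; pixel columns grow to the right and rows downward; lengths in m; the calibration is good to about 2 mm. The wrist camera is an equidistant fisheye: a pixel r from the principal point sees the ray r / f radians off the axis. A picture is of the moment at which its call begins.
- hand_in(): hands the job in; it is judged then, once.
The state is a dict: "t": time; "joints": joint angles; "joint_velocities": joint speeds; "effort": joint torques, N m; "position": TCP position; "tool_rot": TCP orientation; "contact_force": force on the tool from outside, world axes, zero at the start; "ft_torque": the same for the moment, N m; "width": finger opening in m; "grip_force": force on a finger pad.
Only numpy, scipy, OpenCV 4.12 (cv2) and the standard library are available. Lean on these libraries where they do the work, as an engineer would, in place of code of your own. Each camera call takes 0.05 s, during which the arm holds its last target. There are 200 camera calls.

## Working session

There is one attempt and no reset: what is moved stays moved. The work goes in short steps, Python scripts to look and compute and a tool call to move; the robot and the scene stay as the last step left them, time stands still between calls to the robot, and variables do not carry over. Pictures are saved under pics/ and viewed, at most 10 in all, crops included, and the job is handed in when it is done.

Besides the shell and the picture viewer there is one more tool, called as name([rows], argument=value, ...), one row to a line, values as JSON. carry_out: Moves the arm, as the interface text tells. Shift numbers are shares of 2.5 cm and turn numbers shares of 180 degrees, none past 1 either way. Its arguments: {"type":"object","properties":{"plan":{"type":"array","items":{"type":"object","properties":{"tx":{"type":"number"},"ty":{"type":"number"},"tz":{"type":"number"},"wx":{"type":"number"},"wy":{"type":"number"},"wz":{"type":"number"},"hand":{"type":"number"}}}},"force":{"type":"number"}},"required":["plan"]}

```bash
mkdir -p pics; python3 - <<'E'
from workcell import sensors, viewer, env
import cv2,numpy as np
print(env.grip_depth, sensors.observe())
for n in("top","scene"):
    c=viewer.read_camera(n); cv2.imwrite(f"pics/{n}0.png",c["img"][:,:,::-1]); np.savez(f"{n}0.npz",**c)
    print(n,c["fx"],c["cx"],c["cy"],c["cam_to_world"].round(3).tolist())
E
```

```text
0.1635 {'t': 0.0, 'joints': array([-7.54062629e+01,  1.26737294e+01,  8.75257282e+01, -3.77510373e-04,
        7.99089473e+01, -7.22667063e+00]), 'joint_velocities': array([-0.00245897, -0.0050311 ,  0.01736573, -0.01192283,  0.01479958,
       -0.05998629]), 'effort': array([-2.40622148e-04, -4.94602668e+01, -3.87380111e+01,  7.00671645e-02,
        5.71421825e-02, -1.52048638e-04]), 'position': array([ 0.23222183, -0.57996729,  0.40365361]), 'tool_rot': array([-1.79892409e+02, -1.32682054e-02,  2.18204618e+01]), 'contact_force': array([ 0.91283839, -0.40838731,  0.41764241]), 'ft_torque': array([ 0.03576823, -0.00644669,  0.01744618]), 'grip_force': 0.0, 'width': 0.08723040268195022}
top 380.90841823110884 252.24930269178316 189.9135519686937 [[0.029, -0.999, 0.043, 0.47], [-0.999, -0.029, 0.014, -0.016], [-0.013, -0.043, -0.999, 1.485], [0.0, 0.0, 0.0, 1.0]]
scene 386.53590570975257 247.87544078494196 191.6361335263925 [[-0.808, 0.503, -0.305, 0.9], [0.589, 0.691, -0.42, 0.447], [-0.001, -0.519, -0.855, 1.051], [0.0, 0.0, 0.0, 1.0]]
```

View pics/top0.png

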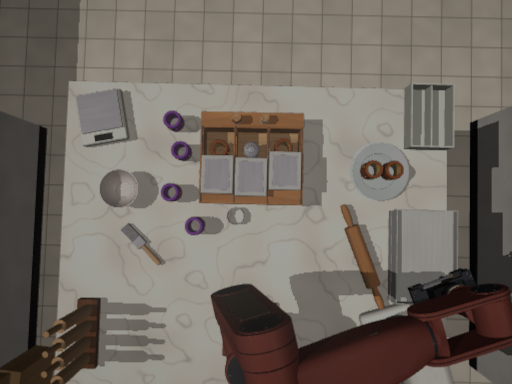

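View pics/scene0.png

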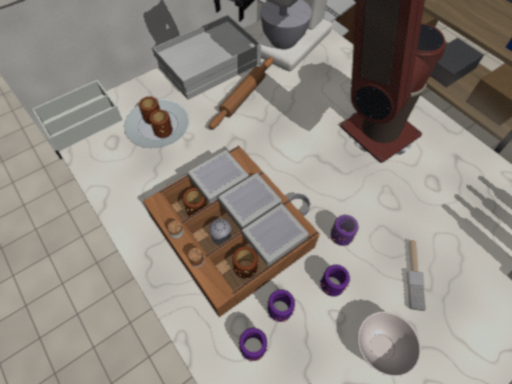

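The top view shows the cakes in the left well (220,148) and right well (283,146) and the shaker in the middle (251,150). The covers are at about (217,174), (251,176) and (285,170), and the cutter at (238,215). So the left and right covers need shutting. Next I measure the covers.

```bash
cat > h.py <<'E'
import numpy as np
def cloud(c):
    v,u=np.mgrid[0:384,0:512]; d=c["depth"]
    P=np.stack([(u-c["cx"])/c["fx"]*d,(v-c["cy"])/c["fy"]*d,d],-1)
    M=c["cam_to_world"]; return P@M[:3,:3].T+M[:3,3]
E
python3 - <<'E'
import numpy as np,cv2
from h import cloud
for n in("top","scene"):
    c=np.load(n+"0.npz"); P=cloud(c); hsv=cv2.cvtColor(c["img"],cv2.COLOR_RGB2HSV)
    m=((abs(P[...,2]-.126)<.012)&(hsv[...,1]<70)&(P[...,0]>.3)).astype(np.uint8)
    k,l,s,ce=cv2.connectedComponentsWithStats(cv2.morphologyEx(m,cv2.MORPH_OPEN,np.ones((3,3))),connectivity=4)
    for i in range(1,k):
        if s[i,4]<150: continue
        p=P[l==i]; r=cv2.minAreaRect((p[:,:2]*1000).astype(np.float32))
        print(n,s[i],np.median(p[:,2]).round(4),r,cv2.boxPoints(r).round(0).tolist())
    # keeper top wood
    w=((abs(P[...,2]-.095)<.01)&(hsv[...,1]>80)&(P[...,0]>.3)&(P[...,1]<.3)).astype(np.uint8)
    k,l,s,ce=cv2.connectedComponentsWithStats(w); big=1+np.argmax(s[1:,4])
    p=P[w>0]; r=cv2.minAreaRect((P[(w>0)][:, :2]*1000).astype(np.float32)); print("keeper",r)
    q=(P[...,2]>.015)&(P[...,2]<.05)&(P[...,0]>.3)&(P[...,0]<.55)&(abs(P[...,1])<.15)
    print("cutter",P[q].min(0),P[q].max(0))
E
```

```text
top [ 269  151   33   39 1241] 0.1261 ((603.9401245117188, -112.53846740722656), (137.18772888183594, 115.26336669921875), 1.603519320487976) [[534.0, -57.0], [537.0, -172.0], [674.0, -168.0], [671.0, -53.0]]
top [ 201  155   33   38 1220] 0.1261 ((584.2835693359375, 131.4091339111328), (133.69146728515625, 115.78589630126953), 1.4940929412841797) [[516.0, 188.0], [519.0, 72.0], [653.0, 75.0], [650.0, 191.0]]
top [ 235  157   33   39 1230] 0.1261 ((579.0921630859375, 9.054180145263672), (137.22793579101562, 115.33926391601562), 1.4387521743774414) [[509.0, 65.0], [512.0, -50.0], [649.0, -47.0], [646.0, 68.0]]
keeper ((670.6968383789062, -110.57583618164062), (391.27679443359375, 830.0499877929688), 10.49379825592041)
cutter [ 0.40098953 -0.08724574  0.01762983] [0.48162389 0.0981331  0.04518446]
scene [  0   0  35  15 195] 0.1247 ((802.352783203125, -1250.833740234375), (140.082275390625, 20.654056549072266), 0.4854460060596466) [[732.0, -1241.0], [732.0, -1262.0], [872.0, -1261.0], [872.0, -1240.0]]
scene [ 188  150  120  113 5617] 0.1256 ((590.19970703125, 10.303466796875), (161.3082733154297, 363.0270690917969), 1.2784761190414429) [[506.0, 190.0], [514.0, -173.0], [675.0, -169.0], [667.0, 194.0]]
keeper ((651.036865234375, -157.38510131835938), (339.6848449707031, 716.2235107421875), 0.3705010712146759)
cutter [0.40025048 0.0324193  0.01525043] [0.45070369 0.10091725 0.03325776]
```

carry_out([
  {"tx":0.5,"ty":0.93,"wz":-0.0376,"hand":-1},
  {"tx":0.5,"ty":0.93,"wz":-0.0376,"hand":-1},
  {"tx":0.5,"ty":0.93,"wz":-0.0376,"hand":-1},
  {"tx":0.5,"ty":0.93,"hand":-1},
  {"tx":0.5,"ty":0.93,"hand":-1},
  {"tx":0.5,"ty":0.93,"hand":-1},
  {"tx":0.5,"ty":0.93,"hand":-1},
  {"tx":0.5,"ty":0.93,"hand":-1},
  {"tx":0.5,"ty":0.93,"hand":-1},
  {"tx":0.5,"ty":0.93,"hand":-1},
  {"tx":0.5,"ty":0.93,"hand":-1},
  {"tx":0.5,"ty":0.93,"hand":-1},
], force=10)

```text
invalid input at $.plan[0]: expected keys tx, ty, tz, wx, wy, wz, hand
```

carry_out([
  {"tx":0.5,"ty":0.93,"hand":-1},
  {"tx":0.5,"ty":0.93,"hand":-1},
  {"tx":0.5,"ty":0.93,"hand":-1},
  {"tx":0.5,"ty":0.93,"hand":-1},
  {"tx":0.5,"ty":0.93,"hand":-1},
  {"tx":0.5,"ty":0.93,"hand":-1},
  {"tx":0.5,"ty":0.93,"hand":-1},
  {"tx":0.5,"ty":0.93,"hand":-1},
  {"hand":-1},
  {"hand":-1},
])

```text
invalid input at $.plan[0]: expected keys tx, ty, tz, wx, wy, wz, hand
```

carry_out([
  {"tx":0.5,"ty":0.93,"tz":0,"wx":0,"wy":0,"wz":-0.0376,"hand":-1},
  {"tx":0.5,"ty":0.93,"tz":0,"wx":0,"wy":0,"wz":-0.0376,"hand":-1},
  {"tx":0.5,"ty":0.93,"tz":0,"wx":0,"wy":0,"wz":-0.0376,"hand":-1},
  {"tx":0.5,"ty":0.93,"tz":0,"wx":0,"wy":0,"wz":0,"hand":-1},
  {"tx":0.5,"ty":0.93,"tz":0,"wx":0,"wy":0,"wz":0,"hand":-1},
  {"tx":0.5,"ty":0.93,"tz":0,"wx":0,"wy":0,"wz":0,"hand":-1},
  {"tx":0.5,"ty":0.93,"tz":0,"wx":0,"wy":0,"wz":0,"hand":-1},
  {"tx":0.5,"ty":0.93,"tz":0,"wx":0,"wy":0,"wz":0,"hand":-1},
  {"tx":0.5,"ty":0.93,"tz":0,"wx":0,"wy":0,"wz":0,"hand":-1},
  {"tx":0.5,"ty":0.93,"tz":0,"wx":0,"wy":0,"wz":0,"hand":-1},
], force=10)

```text
t: 1.1
position: [0.3575, -0.3466, 0.4043]
tool_rot: [-180.0, 0.0, 1.5]
contact_force: [0.8, 0.3, -0.4]
width: 0.0151
grip_force: 0.0
```

carry_out([
  {"tx":0.5,"ty":0.93,"tz":0,"wx":0,"wy":0,"wz":0,"hand":-1},
  {"tx":0.5,"ty":0.93,"tz":0,"wx":0,"wy":0,"wz":0,"hand":-1},
  {"tx":0.5,"ty":0.93,"tz":0,"wx":0,"wy":0,"wz":0,"hand":-1},
  {"tx":0.5,"ty":0.93,"tz":0,"wx":0,"wy":0,"wz":0,"hand":-1},
  {"tx":0.5,"ty":0.93,"tz":0,"wx":0,"wy":0,"wz":0,"hand":-1},
  {"tx":0.5,"ty":0.93,"tz":0,"wx":0,"wy":0,"wz":0,"hand":-1},
  {"tx":0.5,"ty":0.93,"tz":0,"wx":0,"wy":0,"wz":0,"hand":-1},
  {"tx":0.5,"ty":0.93,"tz":0,"wx":0,"wy":0,"wz":0,"hand":-1},
  {"tx":0.5,"ty":0.93,"tz":0,"wx":0,"wy":0,"wz":0,"hand":-1},
  {"tx":0,"ty":0,"tz":0,"wx":0,"wy":0,"wz":0,"hand":-1},
  {"tx":0,"ty":0,"tz":0,"wx":0,"wy":0,"wz":0,"hand":-1},
])

```text
t: 2.2
position: [0.4697, -0.1382, 0.4043]
tool_rot: [180.0, 0.1, 1.6]
contact_force: [0.6, -0.4, 0.6]
width: 0.0009
grip_force: 0.0
```

carry_out([
  {"tx":0.4,"ty":0.5,"tz":0,"wx":0,"wy":0,"wz":0,"hand":-1},
  {"tx":0.4,"ty":0.5,"tz":0,"wx":0,"wy":0,"wz":0,"hand":-1},
  {"tx":0,"ty":0,"tz":-0.8,"wx":0,"wy":0,"wz":0,"hand":-1},
  {"tx":0,"ty":0,"tz":-0.8,"wx":0,"wy":0,"wz":0,"hand":-1},
  {"tx":0,"ty":0,"tz":-0.8,"wx":0,"wy":0,"wz":0,"hand":-1},
  {"tx":0,"ty":0,"tz":-0.8,"wx":0,"wy":0,"wz":0,"hand":-1},
  {"tx":0,"ty":0,"tz":-0.8,"wx":0,"wy":0,"wz":0,"hand":-1},
  {"tx":0,"ty":0,"tz":-0.6,"wx":0,"wy":0,"wz":0,"hand":-1},
  {"tx":0,"ty":0,"tz":0,"wx":0,"wy":0,"wz":0,"hand":-1},
  {"tx":0,"ty":0,"tz":0,"wx":0,"wy":0,"wz":0,"hand":-1},
])

```text
t: 3.2
position: [0.4895, -0.1142, 0.2898]
tool_rot: [-180.0, 0.0, 1.5]
contact_force: [-0.6, 0.8, 0.2]
width: 0.0003
grip_force: 0.0
```

```bash
python3 - <<'E'
from workcell import viewer
import cv2
c=viewer.read_camera("scene"); cv2.imwrite("pics/s1.png",cv2.resize(c["img"][130:330,130:370,::-1],None,fx=3,fy=3))
E
```

```text
(no output)
```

View pics/s1.png

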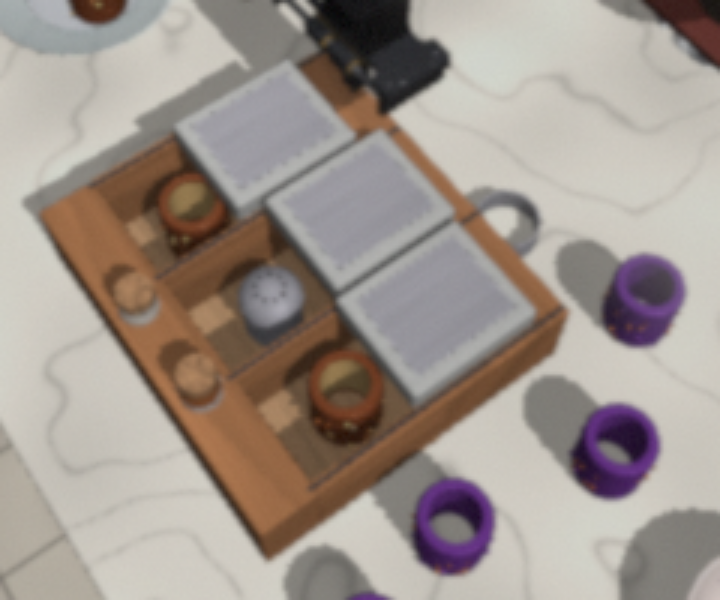

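The gripper stands in front of the right cover at about (375,80) in the crop, clear of everything. Next I push slowly.

carry_out([
  {"tx":0.4,"ty":0.01,"tz":0,"wx":0,"wy":0,"wz":0,"hand":-1},
  {"tx":0.4,"ty":0.01,"tz":0,"wx":0,"wy":0,"wz":0,"hand":-1},
  {"tx":0.4,"ty":0.01,"tz":0,"wx":0,"wy":0,"wz":0,"hand":-1},
  {"tx":0.3,"ty":0.01,"tz":0,"wx":0,"wy":0,"wz":0,"hand":-1},
  {"tx":0.3,"ty":0.01,"tz":0,"wx":0,"wy":0,"wz":0,"hand":-1},
  {"tx":0.3,"ty":0.01,"tz":0,"wx":0,"wy":0,"wz":0,"hand":-1},
])

```text
t: 3.85
position: [0.5428, -0.112, 0.2895]
tool_rot: [180.0, 0.0, 1.5]
contact_force: [-3.1, -1.6, 1.4]
width: 0.0006
grip_force: 1.2
```

carry_out([
  {"tx":0.3,"ty":0.01,"tz":0,"wx":0,"wy":0,"wz":0,"hand":-1},
  {"tx":0.3,"ty":0.01,"tz":0,"wx":0,"wy":0,"wz":0,"hand":-1},
  {"tx":0.3,"ty":0.01,"tz":0,"wx":0,"wy":0,"wz":0,"hand":-1},
  {"tx":0.3,"ty":0.01,"tz":0,"wx":0,"wy":0,"wz":0,"hand":-1},
  {"tx":0.3,"ty":0.01,"tz":0,"wx":0,"wy":0,"wz":0,"hand":-1},
  {"tx":0.3,"ty":0.01,"tz":0,"wx":0,"wy":0,"wz":0,"hand":-1},
])

```text
t: 4.45
position: [0.5878, -0.1104, 0.2896]
tool_rot: [-180.0, 0.0, 1.5]
contact_force: [-2.2, -0.7, -1.2]
width: 0.0006
grip_force: 1.2
```

carry_out([
  {"tx":0.3,"ty":0.01,"tz":0,"wx":0,"wy":0,"wz":0,"hand":-1},
  {"tx":0.3,"ty":0.01,"tz":0,"wx":0,"wy":0,"wz":0,"hand":-1},
  {"tx":0.3,"ty":0.01,"tz":0,"wx":0,"wy":0,"wz":0,"hand":-1},
])

```text
t: 4.75
position: [0.6104, -0.1097, 0.2897]
tool_rot: [-180.0, 0.0, 1.5]
contact_force: [-2.5, -2.4, -0.5]
width: 0.0002
grip_force: 1.2
```

carry_out([
  {"tx":0.15,"ty":0,"tz":0,"wx":0,"wy":0,"wz":0,"hand":-1},
  {"tx":0.1,"ty":0,"tz":0,"wx":0,"wy":0,"wz":0,"hand":-1},
  {"tx":0.1,"ty":0,"tz":0,"wx":0,"wy":0,"wz":0,"hand":-1},
])

```text
t: 5.05
position: [0.6184, -0.1096, 0.2897]
tool_rot: [-180.0, 0.1, 1.5]
contact_force: [-10.3, -0.1, 6.8]
width: 0.0002
grip_force: 5.4
```

```bash
python3 - <<'E'
from workcell import viewer,sensors
import cv2
c=viewer.read_camera("scene"); cv2.imwrite("pics/s2.png",cv2.resize(c["img"][130:330,130:370,::-1],None,fx=3,fy=3))
s=sensors.observe(); print(s["position"],s["contact_force"])
E
```

```text
[ 0.61834318 -0.10962035  0.28974262] [-5.35144484 -1.39620694  1.16100657]
```

View pics/s2.png

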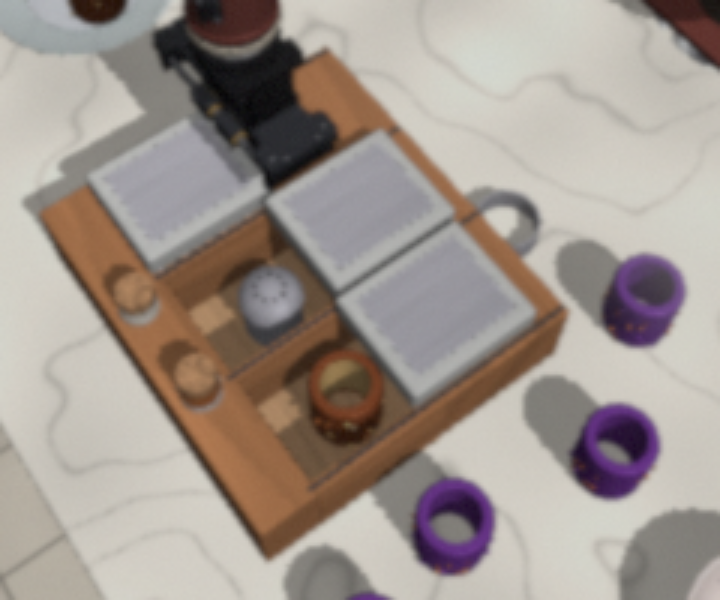

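The right cover now spans its well up to the rear ledge, around (180,190), and the force has risen. I push a few more millimetres to confirm the stop.

carry_out([
  {"tx":0.08,"ty":0,"tz":0,"wx":0,"wy":0,"wz":0,"hand":-1},
  {"tx":0.06,"ty":0,"tz":0,"wx":0,"wy":0,"wz":0,"hand":-1},
])

```text
t: 5.3
position: [0.6198, -0.1097, 0.2896]
tool_rot: [-179.9, 0.5, 1.5]
contact_force: [-20.8, -0.8, 13.3]
width: 0.0007
grip_force: 10.9
```

carry_out([
  {"tx":-0.3,"ty":0,"tz":0,"wx":0,"wy":0,"wz":0,"hand":-1},
  {"tx":-0.5,"ty":0,"tz":0,"wx":0,"wy":0,"wz":0,"hand":-1},
  {"tx":-0.5,"ty":0,"tz":0.8,"wx":0,"wy":0,"wz":0,"hand":-1},
  {"tx":-0.5,"ty":0,"tz":0.8,"wx":0,"wy":0,"wz":0,"hand":-1},
  {"tx":-0.5,"ty":0,"tz":0.8,"wx":0,"wy":0,"wz":0,"hand":-1},
  {"tx":-0.5,"ty":0,"tz":0.8,"wx":0,"wy":0,"wz":0,"hand":-1},
  {"tx":-0.6,"ty":0.8,"tz":0,"wx":0,"wy":0,"wz":0,"hand":-1},
  {"tx":-0.6,"ty":0.8,"tz":0,"wx":0,"wy":0,"wz":0,"hand":-1},
  {"tx":-0.6,"ty":0.8,"tz":0,"wx":0,"wy":0,"wz":0,"hand":-1},
  {"tx":-0.6,"ty":0.8,"tz":0,"wx":0,"wy":0,"wz":0,"hand":-1},
  {"tx":-0.6,"ty":0.8,"tz":0,"wx":0,"wy":0,"wz":0,"hand":-1},
])

```text
t: 6.4
position: [0.4766, -0.0088, 0.3702]
tool_rot: [-180.0, -0.1, 1.5]
contact_force: [0.8, -0.2, -0.2]
width: 0.0004
grip_force: 0.0
```

carry_out([
  {"tx":0,"ty":0.8,"tz":0,"wx":0,"wy":0,"wz":0,"hand":-1},
  {"tx":0,"ty":0.8,"tz":0,"wx":0,"wy":0,"wz":0,"hand":-1},
  {"tx":0,"ty":0.8,"tz":0,"wx":0,"wy":0,"wz":0,"hand":-1},
  {"tx":0,"ty":0.8,"tz":0,"wx":0,"wy":0,"wz":0,"hand":-1},
  {"tx":0,"ty":0.8,"tz":0,"wx":0,"wy":0,"wz":0,"hand":-1},
  {"tx":0,"ty":0.8,"tz":0,"wx":0,"wy":0,"wz":0,"hand":-1},
  {"tx":0,"ty":0.8,"tz":0,"wx":0,"wy":0,"wz":0,"hand":-1},
  {"tx":0,"ty":0,"tz":0,"wx":0,"wy":0,"wz":0,"hand":-1},
])

```text
t: 7.2
position: [0.477, 0.1322, 0.3703]
tool_rot: [-179.9, -0.1, 1.7]
contact_force: [0.5, -0.2, -0.1]
width: 0.0004
grip_force: 0.0
```

carry_out([
  {"tx":-0.3,"ty":-0.08,"tz":-0.8,"wx":0,"wy":0,"wz":0,"hand":-1},
  {"tx":0,"ty":0,"tz":-0.8,"wx":0,"wy":0,"wz":0,"hand":-1},
  {"tx":0,"ty":0,"tz":-0.8,"wx":0,"wy":0,"wz":0,"hand":-1},
  {"tx":0,"ty":0,"tz":-0.8,"wx":0,"wy":0,"wz":0,"hand":-1},
  {"tx":0,"ty":0,"tz":0,"wx":0,"wy":0,"wz":0,"hand":-1},
  {"tx":0.3,"ty":0.01,"tz":0,"wx":0,"wy":0,"wz":0,"hand":-1},
  {"tx":0.3,"ty":0.01,"tz":0,"wx":0,"wy":0,"wz":0,"hand":-1},
  {"tx":0.3,"ty":0.01,"tz":0,"wx":0,"wy":0,"wz":0,"hand":-1},
  {"tx":0.3,"ty":0.01,"tz":0,"wx":0,"wy":0,"wz":0,"hand":-1},
  {"tx":0.3,"ty":0.01,"tz":0,"wx":0,"wy":0,"wz":0,"hand":-1},
  {"tx":0.3,"ty":0.01,"tz":0,"wx":0,"wy":0,"wz":0,"hand":-1},
  {"tx":0.3,"ty":0.01,"tz":0,"wx":0,"wy":0,"wz":0,"hand":-1},
])

```text
t: 8.4
position: [0.5225, 0.13, 0.2896]
tool_rot: [180.0, 0.0, 1.5]
contact_force: [-2.3, -0.8, 1.0]
width: 0.0005
grip_force: 1.2
```

```bash
python3 - <<'E'
from workcell import viewer,sensors
import cv2
c=viewer.read_camera("scene"); cv2.imwrite("pics/s3.png",cv2.resize(c["img"][130:330,130:370,::-1],None,fx=3,fy=3))
s=sensors.observe(); print(s["position"],s["contact_force"])
E
```

```text
[0.52344714 0.12992848 0.28983445] [-1.91143461 -0.41284938 -0.53627314]
```

View pics/s3.png

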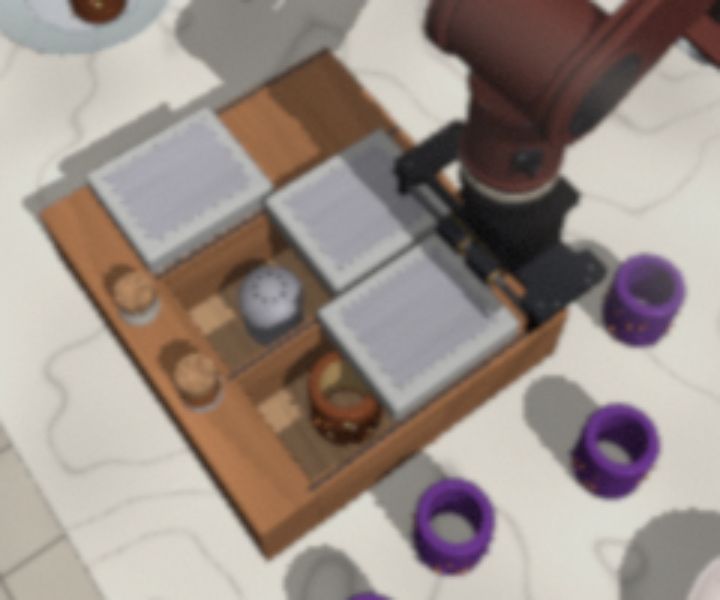

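The left cover is moving, with its far corner near (320,310) shifting over the cake. The right cover is shut and the middle one has not moved. The expected stop is at TCP x of about 0.612.

carry_out([
  {"tx":0.3,"ty":0.01,"tz":0,"wx":0,"wy":0,"wz":0,"hand":-1},
  {"tx":0.3,"ty":0.01,"tz":0,"wx":0,"wy":0,"wz":0,"hand":-1},
  {"tx":0.3,"ty":0.01,"tz":0,"wx":0,"wy":0,"wz":0,"hand":-1},
  {"tx":0.3,"ty":0.01,"tz":0,"wx":0,"wy":0,"wz":0,"hand":-1},
  {"tx":0.3,"ty":0.01,"tz":0,"wx":0,"wy":0,"wz":0,"hand":-1},
  {"tx":0.3,"ty":0.01,"tz":0,"wx":0,"wy":0,"wz":0,"hand":-1},
  {"tx":0.3,"ty":0.01,"tz":0,"wx":0,"wy":0,"wz":0,"hand":-1},
  {"tx":0.3,"ty":0.01,"tz":0,"wx":0,"wy":0,"wz":0,"hand":-1},
  {"tx":0.3,"ty":0.01,"tz":0,"wx":0,"wy":0,"wz":0,"hand":-1},
  {"tx":0.3,"ty":0.01,"tz":0,"wx":0,"wy":0,"wz":0,"hand":-1},
])

```text
t: 9.45
position: [0.5976, 0.1325, 0.2897]
tool_rot: [180.0, 0.0, 1.5]
contact_force: [-2.1, -1.6, -0.6]
width: 0.0004
grip_force: 1.2
```

carry_out([
  {"tx":0.2,"ty":0,"tz":0,"wx":0,"wy":0,"wz":0,"hand":-1},
  {"tx":0.1,"ty":0,"tz":0,"wx":0,"wy":0,"wz":0,"hand":-1},
  {"tx":0.1,"ty":0,"tz":0,"wx":0,"wy":0,"wz":0,"hand":-1},
])

```text
t: 9.75
position: [0.6073, 0.1326, 0.2898]
tool_rot: [-180.0, -0.0, 1.5]
contact_force: [-2.6, -0.6, 0.4]
width: 0.0004
grip_force: 1.1
```

carry_out([
  {"tx":0.1,"ty":0,"tz":0,"wx":0,"wy":0,"wz":0,"hand":-1},
  {"tx":0.1,"ty":0,"tz":0,"wx":0,"wy":0,"wz":0,"hand":-1},
  {"tx":0.08,"ty":0,"tz":0,"wx":0,"wy":0,"wz":0,"hand":-1},
])

```text
t: 10.05
position: [0.6142, 0.1326, 0.2898]
tool_rot: [-180.0, -0.0, 1.5]
contact_force: [-1.7, -0.6, -0.0]
width: 0.0003
grip_force: 1.1
```

carry_out([
  {"tx":0.06,"ty":0,"tz":0,"wx":0,"wy":0,"wz":0,"hand":-1},
  {"tx":0.06,"ty":0,"tz":0,"wx":0,"wy":0,"wz":0,"hand":-1},
])

```text
t: 10.25
position: [0.6169, 0.1326, 0.2897]
tool_rot: [-180.0, 0.1, 1.5]
contact_force: [-7.7, -0.3, 3.4]
width: 0.0005
grip_force: 3.7
```

carry_out([
  {"tx":0.07,"ty":0,"tz":0,"wx":0,"wy":0,"wz":0,"hand":-1},
  {"tx":0.07,"ty":0,"tz":0,"wx":0,"wy":0,"wz":0,"hand":-1},
])

```text
t: 10.45
position: [0.6185, 0.1328, 0.2897]
tool_rot: [180.0, 0.5, 1.5]
contact_force: [-22.0, -0.9, 14.8]
width: 0.0006
grip_force: 10.8
```

carry_out([
  {"tx":-0.3,"ty":0,"tz":0,"wx":0,"wy":0,"wz":0,"hand":-1},
  {"tx":-0.5,"ty":0,"tz":0,"wx":0,"wy":0,"wz":0,"hand":-1},
  {"tx":-0.5,"ty":0,"tz":0.8,"wx":0,"wy":0,"wz":0,"hand":-1},
  {"tx":-0.6,"ty":0,"tz":0.8,"wx":0,"wy":0,"wz":0,"hand":-1},
  {"tx":-0.8,"ty":0,"tz":0.8,"wx":0,"wy":0,"wz":0,"hand":-1},
  {"tx":-0.8,"ty":0,"tz":0.8,"wx":0,"wy":0,"wz":0,"hand":-1},
  {"tx":-0.8,"ty":0,"tz":0.8,"wx":0,"wy":0,"wz":0,"hand":-1},
  {"tx":-0.8,"ty":0,"tz":0.4,"wx":0,"wy":0,"wz":0,"hand":-1},
  {"tx":-0.8,"ty":0,"tz":0,"wx":0,"wy":0,"wz":0,"hand":-1},
  {"tx":-0.8,"ty":0,"tz":0,"wx":0,"wy":0,"wz":0,"hand":-1},
  {"tx":-0.8,"ty":0,"tz":0,"wx":0,"wy":0,"wz":0,"hand":-1},
  {"tx":0,"ty":0,"tz":0,"wx":0,"wy":0,"wz":0,"hand":-1},
])

```text
t: 11.65
position: [0.4318, 0.1327, 0.4002]
tool_rot: [-180.0, -0.1, 1.6]
contact_force: [0.2, 0.0, 0.6]
width: 0.0005
grip_force: 0.0
```

```bash
python3 - <<'E'
from workcell import viewer,sensors
import cv2,numpy as np
from h import cloud
for n in("top","scene"):
    c=viewer.read_camera(n); P=cloud(c); hsv=cv2.cvtColor(c["img"],cv2.COLOR_RGB2HSV)
    if n=="scene": cv2.imwrite("pics/s4.png",cv2.resize(c["img"][130:330,130:370,::-1],None,fx=3,fy=3))
    m=((abs(P[...,2]-.126)<.012)&(hsv[...,1]<70)&(P[...,0]>.3)).astype(np.uint8)
    k,l,s,ce=cv2.connectedComponentsWithStats(cv2.morphologyEx(m,cv2.MORPH_OPEN,np.ones((3,3))),connectivity=4)
    for i in range(1,k):
        if s[i,4]<400: continue
        p=P[l==i]; print(n,np.median(p,0).round(4),p.mean(0).round(4),cv2.minAreaRect((p[:,:2]*1000).astype(np.float32)))
s=sensors.observe(); print(s["position"],s["contact_force"])
E
```

```text
top [0.6973 0.1314 0.1259] [0.6972 0.1315 0.1259] ((698.1597290039062, 133.1048583984375), (117.44225311279297, 136.79278564453125), 89.4329833984375)
top [ 0.6982 -0.1109  0.1262] [ 0.6984 -0.1109  0.1261] ((699.6004638671875, -110.344970703125), (135.25344848632812, 115.15580749511719), 1.150756597518921)
top [0.5787 0.0103 0.1259] [0.5786 0.01   0.126 ] ((578.92529296875, 9.138912200927734), (136.8748779296875, 115.46815490722656), 1.3819799423217773)
scene [ 0.7026 -0.1056  0.1255] [ 0.7019 -0.1064  0.1252] ((699.5437622070312, -111.48843383789062), (120.0186996459961, 138.88771057128906), 89.63595581054688)
scene [0.5822 0.0145 0.1256] [0.5815 0.0138 0.1253] ((578.4287719726562, 10.002605438232422), (117.37316131591797, 138.94081115722656), 89.9660415649414)
scene [0.7011 0.1366 0.1256] [0.7004 0.1358 0.1255] ((698.21142578125, 132.6021728515625), (137.93478393554688, 117.2839584350586), 0.20900705456733704)
[0.4334532  0.13258037 0.40045614] [ 0.50242846 -0.50288154  0.30444099]
```

View pics/s4.png

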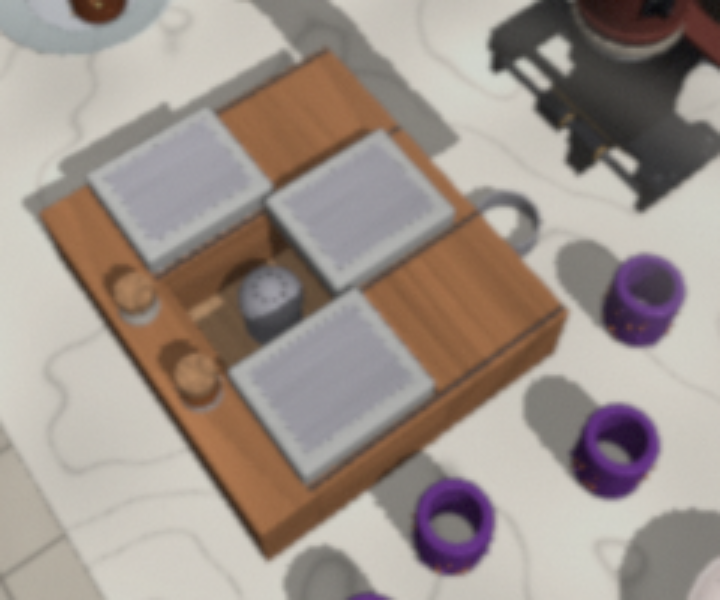

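Left (330,385) and right (180,190) covers are aligned at the rear ledge. The middle cover is unmoved, the shaker stands, and the hand is clear.

```bash
python3 -c "
from workcell import hand_in
print(hand_in())"
```

```text
the job is handed in; nothing more can be done
None
```

I pushed the left and right covers, over the two chimney cakes, shut to their stops, left the shaker's middle cover where it was, withdrew the hand and handed the job in; no verdict was returned.

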